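Pack and close the coffee case

ROBOT

A 6-joint arm with a two-finger parallel gripper is mounted at the origin on the work surface. World frame = base frame: x ahead of the robot, y to its left, z up, the work surface at z = 0. Lengths are in m, angles in rad, forces in N, time in s.
With the tool pointing down it reaches from about 0.375 to 0.975 m from the base axis. Payload 3.8 kg.
Tool frame: the origin (TCP) lies on the centre line of the jaws, within the pads' length; the fingertips stand 8 mm ahead of it and the grasp point (between the pads) lies 11 mm behind it; z points along the fingers, y is the line along which they close (so a half turn about z gives the same grasp; the last joint's range is limited). The gripper opens to 88 mm and grips with 3 to 60 N. Pads are 18 mm wide; open, the fingers measure 123 mm over their backs; the gripper's body (75 mm by 187 mm) begins 45 mm behind the grasp point.
Start: joints at [1.119, 0.264, 1.604, -0, 1.274, -0.037], TCP at [0.272, 0.618, 0.247] pointing down, gripper open.
Joint ranges: [-2.63, 2.63], [-0.94, 2.18], [0.31, 2.57], [-1.31, 4.45], [0, 2.66], [-2.55, 2.55]. Speed limits (rad/s): [2.57, 2.57, 3.14, 3.14, 3.14, 3.14].

INTERFACE

Orientations are given as a unit quaternion [x, y, z, w].
In Python, from bench import monitor, viewer, ctrl gives the robot as it stands.
- The arm moves only by the tool send_rows, never from a script. Its arguments are lists of equal length, an entry for each row: "dp": the shift along the world's x, y, z as a fraction of full scale, a list of three; "yaw": the turn about the world's z as a fraction of full scale. A call has 1 to 10 rows; each row shifts and turns the commanded pose from where the row before left it; what a row does not reach is not made up. Full scale, the value 1, is 0.075 m for a shift and pi/2 rad for a turn. A row lasts 1/12 s, in which the tool goes at most 41.7 mm and 7.16 degrees, less where a joint would pass 70% of its speed; a pose out of reach is approached as far as the arm can. A call with a number of a shift or a turn outside -1 to 1 is refused whole. A call with a gripper value outside its range is refused whole. "grip" is the opening, from -1 (shut) to 1 (fully open), set as the call begins (left out, the last holds). The fingers move at their own pace and stop on an object; "newtons" is the grip in N (left out, the last holds). Time passes only in rows, so rows that do not move let the fingers close. It gives the time, the measured TCP pose, the force, the opening and the grip force at its end, in the units of the state.
- monitor.sense(): the state, without advancing time (a new reading comes with each control period).
- viewer.grab_frame(name): name is "scene" or "side" or "wrist"; returns the picture (384x512x3 uint8, blue, green, red); there is no depth.
- viewer.camera_model(name): a dict with "fx", "fy", "cx", "cy" (pixels), "world_from_camera" (4x4, takes a point from camera to world coordinates). Camera axes: x right, y up, looking along -z (the intrinsics and any distortion apply to the point x, -y, -z); pixel columns grow to the right and rows downward; lengths in m; the calibration is good to about 2 mm. A picture is of the moment at which its call begins: read the wrist's pose just before it. camera_model takes no time and is no camera call; for the wrist camera it gives the pose at the moment of the call.
- ctrl.close_job(): hands the job in; it is judged then, once.
The state is a dict: "time_s": time; "q": joint angles; "joint_vel": joint speeds; "joint_torque": joint torques, N m; "ee_pos": TCP position; "eef_rot": TCP orientation; "wrist_force": force on the tool from outside, world axes, zero at the start; "torque": the same for the moment, N m; "width": finger opening in m; "gripper_force": force on a finger pad.
Only numpy, scipy, OpenCV 4.12 (cv2) and the standard library are available. Lean on these libraries where they do the work, as an engineer would, in place of code of your own. Each camera call takes 0.05 s, during which the arm holds its last target. There are 200 camera calls.

TASK

Pack the open bamboo coffee case: tip the steel shaker that stands up in its rear compartment over so that it lies flat there, and lay the steel scoop from the shelf flat on its bowl's underside, open side up, in the wide front compartment, without dropping it in from a height. Only when both lie wholly below the rim, swing the lid fully shut, gently and without slamming it. Leave the cup, the dripper and the sugar pot where they are.

Things in the scene. Friction and masses are not known exactly. Their poses are not given: they have to be found in the camera images.
- case: Open-topped bamboo case fixed to the shelf, 180 (x) x 270 (y) x 55 (z) mm, walls and floor 6 mm thick, rim 55 mm above its underside. Origin: centre of its underside; x points to the hinge side (away from the robot at yaw 0), z up. A 6 mm rib along y at x = +22 mm, its top 30 mm above the underside, parts it into a wide front and a narrow rear compartment, both 258 mm long in y.
- case_front (a point): Centre of the floor of the front compartment (case x -32.5, y 0, z +6 mm), which is 103 mm wide in case x (-84 to +19 mm) and 258 mm long in y (-129 to +129 mm). Axes as the case.
- case_rear (a point): Centre of the floor of the rear compartment (case x +54.5, y 0, z +6 mm), which is 59 mm wide in case x (+25 to +84 mm) and 258 mm long in y (-129 to +129 mm). Axes as the case.
- lid (a joint): Angle of the case's lid about the hinge along the case's y axis, rad: 0 = fully shut, 1.57 = upright, 2.1 = the stop, leaning back away from the front. Starts open, between 1.75 and 2.05. The hinge is stiff (friction about 0.22 N m): the lid stays at any angle where it is left, until pushed. Nothing latches.
- lid_edge (a point): Middle of the lid's free edge, halfway through its thickness. The lid is a bamboo panel 180 mm from hinge to free edge, 270 mm wide, 8 mm thick, 150 g; a tab 70 mm wide and 8 mm thick sticks out 13 mm beyond the middle of that edge, in the lid's plane. x runs in its plane from free edge to hinge, y along the hinge, z out of its outer face.
- lid_hinge (a point): Point on the hinge axis at the middle of the case's rear rim (case x +90, y 0, z +55.5 mm), on the plane of the lid's inner face; the lid's 8 mm lie on the outer side of it. Axes as lid_edge.
- shaker: Loose slim stainless cylinder, 36 mm diameter, 95 mm long, about 110 g. It stands in the rear compartment, within 2 mm of the middle of its width and up to 70 mm to either side along y, rising 46 mm above the rim. Origin: centre of its bottom face, z along its axis to the top. Tipped along the compartment towards the farther end, it has room to lie down.
- shaker_top (a point): Centre of the shaker's top face, 95 mm from its origin along its axis.
- scoop: Loose stainless scoop, about 60 g, on the shelf at any yaw. Round open bowl 42 mm across the rim, 34 at the base, 24 high; flat handle 10 mm wide, 5 thick, 17 to 22 mm above the underside, along +x to 96 mm from the origin. Origin: centre of the bowl's underside; z up out of the bowl. It balances on its bowl; grip across the handle 40 mm from the origin.
- scoop_end (a point): End of the scoop's handle, 96 mm along its x axis and 19.5 mm above its underside.
- cup: Bystander: loose white espresso cup with a handle, 62 mm across, 55 mm high, origin under its centre; its place and the scoop's may be swapped.
- sugar_pot: Bystander: closed white ceramic sugar pot with a knob, 92 mm across, 100 mm high, origin under its centre.
- dripper: Bystander: orange plastic coffee dripper, a cone 112 mm across at the top and 82 mm high with a loop handle along its +x reaching 76 mm from the axis, origin under its centre.
Mind the look-alikes: they are no part of the job. What is shaped like the shaker but yellow is not meant.

How it is judged:
By the outcome, as a careful person would: the job done as asked, in the order asked, and still so for the second after the job is handed in, with the robot touching nothing.
It also fails if it takes over 72 s, if anything falls off the work surface, if the arm or the gripper's body presses on something with over 40 N, if the wrist force passes 120 N, or if a joint passes its speed limit or range.

## Working session

There is one attempt and no reset: what is moved stays moved. The work goes in short steps, Python scripts to look and compute and a tool call to move; the robot and the scene stay as the last step left them, time stands still between calls to the robot, and variables do not carry over. Pictures are saved under pics/ and viewed, at most 10 in all, crops included, and the job is handed in when it is done.

Besides the shell and the picture viewer there is one more tool, called after "Emit:" in YAML: its name, and indented under it one key for each argument. send_rows: Moves the arm, as the interface text tells. Its arguments: {"type":"object","properties":{"dp":{"type":"array","items":{"type":"array","items":{"type":"number"}}},"yaw":{"type":"array","items":{"type":"number"}},"grip":{"type":"number"},"newtons":{"type":"number"}},"required":["dp","yaw"]}

```bash
mkdir -p pics; python3 - <<'E'
from bench import monitor, viewer, ctrl
import cv2, numpy as np
np.set_printoptions(precision=4,suppress=True)
for n in ["scene","side"]:
    cv2.imwrite(f"pics/{n}0.png",cv2.resize(viewer.grab_frame(n),None,fx=1.5,fy=1.5,interpolation=cv2.INTER_CUBIC))
    m=viewer.camera_model(n); print(n,{k:v for k,v in m.items() if k!="world_from_camera"}); print(np.array(m["world_from_camera"]))
s=monitor.sense(); print(s)
E
```

```text
scene {'fx': 416.5596406082268, 'fy': 416.5596406082268, 'cx': 256.8947070725654, 'cy': 191.5377208110248}
[[-0.2878 -0.8287  0.48    1.2667]
 [ 0.9577 -0.2507  0.1414  0.2064]
 [ 0.0032  0.5003  0.8658  1.3553]
 [ 0.      0.      0.      1.    ]]
side {'fx': 478.8877709649581, 'fy': 478.8877709649581, 'cx': 261.11778779668595, 'cy': 197.68436095206755}
[[ 0.9948  0.0703 -0.0737  0.4312]
 [-0.1001  0.5428 -0.8339 -1.1336]
 [-0.0187  0.8369  0.547   0.8355]
 [ 0.      0.      0.      1.    ]]
{'time_s': 0.1, 'q': array([ 1.1191,  0.2647,  1.6052, -0.    ,  1.2737, -0.0369]), 'joint_vel': array([-0.0012, -0.002 , -0.0028,  0.0003,  0.0008,  0.0017]), 'joint_torque': array([  0.001 , -50.3615, -35.8073,   0.0731,   0.0233,  -0.    ]), 'ee_pos': array([0.2718, 0.6172, 0.2455]), 'eef_rot': array([ 0.2059,  0.9786, -0.001 , -0.0002]), 'wrist_force': array([ 0.3404,  0.0042, -0.5773]), 'torque': array([-0.0055, -0.0067, -0.0674]), 'gripper_force': 0.0, 'width': 0.08814643154014168}
```

View pics/scene0.png

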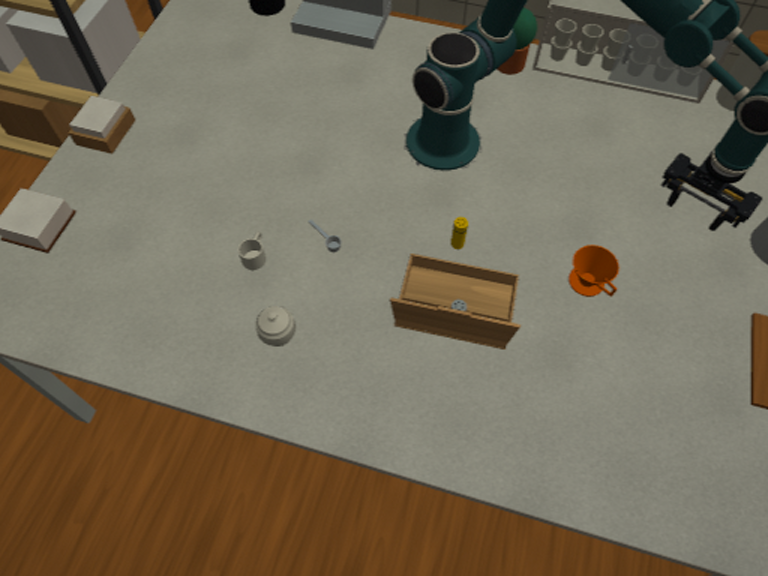

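View pics/side0.png

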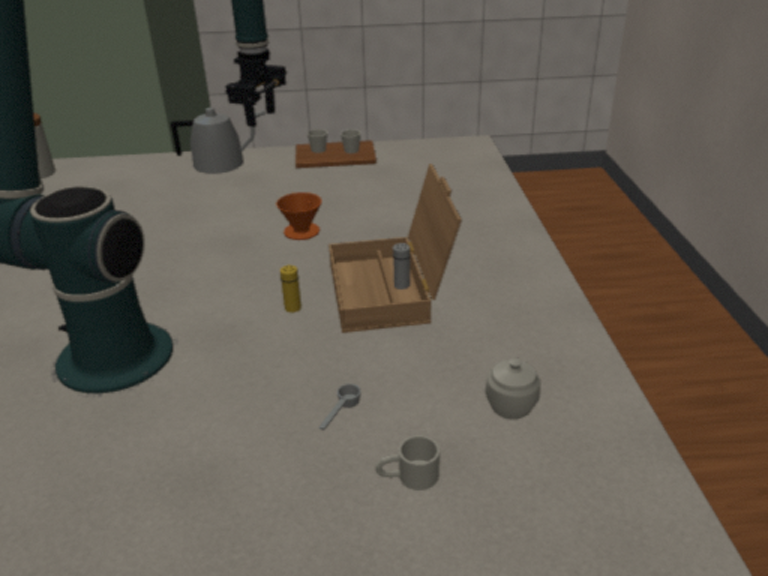

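The side view shows the case with the steel shaker at (401,267) in its rear compartment, with the yellow look-alike at (290,290) outside it. The scoop bowl is at (348,395) with its handle end at (322,427), and the cup is at (419,462). In the scene view the steel shaker is at (458,305), the yellow one at (459,232) and the scoop at (333,243). The shaker meant is the steel one inside the case. I'll confirm that in an enlarged crop.

```bash
python3 - <<'E'
from bench import viewer
import cv2, numpy as np
a=viewer.grab_frame("scene"); b=viewer.grab_frame("side")
cv2.imwrite("pics/rawscene.png",a); cv2.imwrite("pics/rawside.png",b)
def crop(im,x,y,w,h,s): return cv2.resize(im[y:y+h,x:x+w],None,fx=s,fy=s,interpolation=cv2.INTER_CUBIC)
C=np.zeros((600,800,3),np.uint8)
def put(c,x,y): C[y:y+c.shape[0],x:x+c.shape[1]]=c
put(crop(a,256,140,96,95,4),0,0)      # u=256+X/4 v=140+Y/4
put(crop(b,215,105,96,120,4),400,0)   # u=215+(X-400)/4
put(crop(a,200,140,35,35,5),0,400)    # u=200+X/5 v=140+(Y-400)/5
put(crop(b,208,250,38,40,5),200,400) # u=208+(X-200)/5
put(crop(b,180,170,35,25,4),600,490)
cv2.imwrite("pics/crop1.png",C)
E
```

```text
(no output)
```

View pics/crop1.png

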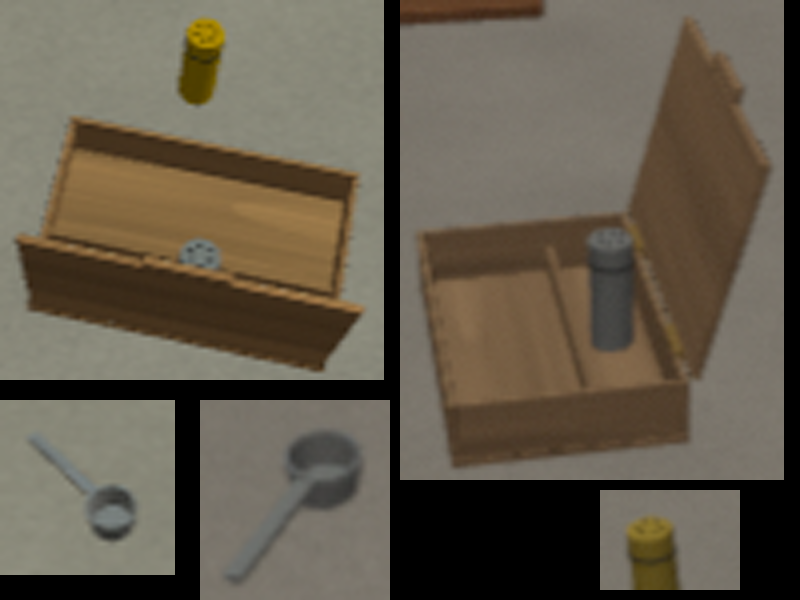

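```bash
cat > h.py <<'E'
import numpy as np, cv2
from bench import monitor, viewer
from scipy.optimize import least_squares
np.set_printoptions(precision=4,suppress=True)
def proj(cam,P):
    T=np.linalg.inv(np.array(cam["world_from_camera"])); p=T[:3,:3]@np.asarray(P,float)+T[:3,3]
    return np.array([cam["fx"]*p[0]/-p[2]+cam["cx"], cam["fy"]*-p[1]/-p[2]+cam["cy"]])
def tri(obs):  # [(cam,u,v)] -> point, residual px
    f=lambda P: np.concatenate([proj(c,P)-[u,v] for c,u,v in obs])
    r=least_squares(f,[.6,0,.05]); return r.x,r.fun
def on_z(cam,u,v,z):
    T=np.array(cam["world_from_camera"]); d=T[:3,:3]@[(u-cam["cx"])/cam["fx"],-(v-cam["cy"])/cam["fy"],-1]
    return T[:3,3]+d*(z-T[2,3])/d[2]
E
cat > m1.py <<'E'
from h import *
A=viewer.camera_model("scene"); B=viewer.camera_model("side")
k=lambda x0,y0,X0,Y0,s:(lambda X,Y:(x0+(X-X0+.5)/s-.5, y0+(Y-Y0+.5)/s-.5))
sc=k(256,140,0,0,4); sd=k(215,105,400,0,4); ss=k(200,140,0,400,5); sp=k(208,250,200,400,5)
def case(p,P):
    c,s=np.cos(p[2]),np.sin(p[2]); return np.array([p[0]+c*P[0]-s*P[1],p[1]+s*P[0]+c*P[1],P[2]])
def lid(p,d,y,o): # d from hinge, o outward thickness
    a=p[3]; return case(p,[.09-d*np.cos(a)+o*np.sin(a),y,.0555+d*np.sin(a)+o*np.cos(a)])
obs=[(A,sc(73,119),(-.09,-.135,.055)),(A,sc(358,175),(-.09,.135,.055)),
 (B,sd(453,465),(-.09,-.135,0)),(B,sd(447,405),(-.09,-.135,.055)),(B,sd(419,232),(-.09,.135,.055)),
 (B,sd(689,441),(.09,-.135,0)),(B,sd(688,378),(.09,-.135,.055))]
lo=[(A,sc(20,237),-.135),(A,sc(362,310),.135),(B,sd(687,17),.135),(B,sd(768,165),-.135)]
f=lambda p: np.concatenate([proj(c,case(p,P))-q for c,q,P in obs]+[proj(c,lid(p,.18,y,.004))-q for c,q,y in lo])
r=least_squares(f,[.7,0,0,1.9]); print("case",r.x); print(r.fun.reshape(-1,2))
p=r.x
c,s=np.cos(p[2]),np.sin(p[2])
for n,a,b in [("shtop",sc(200,248),sd(610,237)),("rim",ss(111,506),sp(323,461)),("hend",ss(34,436),sp(233,576))]:
    P,e=tri([(A,*a),(B,*b)]); d=P[:2]-p[:2]; print(n,P,e,"in case",c*d[0]+s*d[1],-s*d[0]+c*d[1])
print("lidedge",lid(p,.18,0,.004))
for n,o,z in [("sh",(A,*sc(200,248)),.101),("sh",(B,*sd(610,237)),.101),("rim",(A,*ss(111,506)),.024),("rim",(B,*sp(323,461)),.024),("end",(A,*ss(34,436)),.0195),("end",(B,*sp(233,576)),.0195)]:
    print(n,on_z(*o,z))
E
python3 m1.py
```

```text
case [0.5147 0.1651 0.0563 1.8403]
[[-0.1726 -0.9765]
 [ 0.817  -0.3818]
 [-0.1408  0.3903]
 [ 0.2856  0.0804]
 [-0.415  -0.8304]
 [ 0.2649  0.0272]
 [ 0.7208  0.5666]
 [-0.8108 -0.1247]
 [ 0.6661  0.0098]
 [ 0.4794 -0.5405]
 [-0.2372 -0.1726]]
shtop [0.5661 0.1724 0.1048] [-0.4053  0.594  -0.5687 -0.3327] in case 0.05169553340935093 0.004344996023030352
rim [ 0.4358 -0.1816  0.0196] [-0.2372  0.3276 -0.2372 -0.1312] in case -0.09825944804942867 -0.3417203665135598
hend [ 0.3884 -0.2614  0.019 ] [-0.0094  0.0131 -0.0087 -0.0049] in case -0.15013508246661292 -0.4188062542638463
lidedge [0.6563 0.1731 0.2279]
sh [0.5613 0.1731 0.101 ]
sh [0.5683 0.1768 0.101 ]
rim [ 0.4369 -0.1799  0.024 ]
rim [ 0.4364 -0.1873  0.024 ]
end [ 0.3886 -0.2612  0.0195]
end [ 0.3884 -0.262   0.0195]
```

```bash
python3 - <<'E'
from h import *
A=viewer.camera_model("scene"); B=viewer.camera_model("side")
p=np.array([.5147,.1651,.0563]);c,s=np.cos(p[2]),np.sin(p[2])
for n,a,b in [("yellow",(256+205/4,140+34/4),(180+50/4,170+36/4)),("cuprim",(251/1.5,246/1.5),(419/1.5,450/1.5)),("knob",(272/1.5,315/1.5),(515/1.5,363/1.5)),("drip",(596/1.5,262/1.5),(300/1.5,203/1.5))]:
    P,e=tri([(A,*a),(B,*b)]); d=P[:2]-p[:2]; print(n,P,e,"in case",c*d[0]+s*d[1],-s*d[0]+c*d[1])
E
```

```text
yellow [0.3355 0.1265 0.0937] [ 0.0421 -0.0746  0.0575  0.0395] in case -0.18106417285412554 -0.028412300190367005
cuprim [ 0.5335 -0.3635  0.0533] [-0.9265  1.0798 -0.7733 -0.3586] in case -0.010960556763845823 -0.5288306229305382
knob [ 0.7123 -0.2261  0.0927] [-0.2578  0.2705 -0.2492 -0.1021] in case 0.17529684571372275 -0.4016615154486353
drip [0.3507 0.4635 0.0804] [-0.6216  1.1881 -1.089  -0.7932] in case -0.1469169953048167 0.307150742021513
```

Emit:
send_rows:
  dp:
    - [0.3,-0.4,0]
    - [0.3,-0.4,0]
    - [0.3,-0.4,0]
    - [0.3,-0.4,0]
    - [0.3,-0.4,0]
    - [0.3,-0.4,0]
    - [0.3,-0.4,0]
    - [0.3,-0.4,0]
    - [0.3,-0.4,0]
    - [0.3,-0.4,0]
  yaw: [0.03,0.03,0.03,0.03,0.03,0.03,0.03,0.03,0.03,0.03]
  grip: -1

```text
time_s: 1.03
ee_pos: [0.4977, 0.3161, 0.2467]
eef_rot: [-0.029, 1.0, 0.0, 0.0]
wrist_force: [0.8, 0.7, 0.6]
width: 0.0237
gripper_force: 0.0
```

Emit:
send_rows:
  dp:
    - [0.3,-0.38,0]
    - [0.3,-0.38,0]
    - [0.3,-0.38,0]
    - [0,0,0]
    - [0,0,0]
  yaw: [0,0,0,0,0]

```text
time_s: 1.45
ee_pos: [0.5653, 0.2306, 0.2464]
eef_rot: [-0.026, 1.0, 0.0, -0.0]
wrist_force: [0.2, 0.0, 0.1]
width: 0.0001
gripper_force: 0.0
```

Emit:
send_rows:
  dp:
    - [0,0,-0.4]
    - [0,0,-0.4]
    - [0,0,-0.4]
    - [0,0,-0.4]
    - [0,0,-0.3]
    - [0,0,-0.1]
    - [0,0,0]
  yaw: [0,0,0,0,0,0,0]

```text
time_s: 2.03
ee_pos: [0.5616, 0.2327, 0.0939]
eef_rot: [-0.029, 1.0, -0.001, -0.003]
wrist_force: [-0.5, 0.8, 0.1]
width: 0.0007
gripper_force: 0.0
```

```bash
python3 - <<'E'
from h import *
b=viewer.grab_frame("side"); w=viewer.grab_frame("wrist")
C=np.zeros((400,800,3),np.uint8); C[:384,:400]=cv2.resize(b[95:215,200:325],(400,384)); C[:300,400:]=cv2.resize(w,(400,300))
cv2.imwrite("pics/push0.png",C); print(monitor.sense()["ee_pos"],monitor.sense()["wrist_force"])
E
```

```text
[0.5647 0.2333 0.0976] [ 0.3729 -0.0148  0.3998]
```

View pics/push0.png

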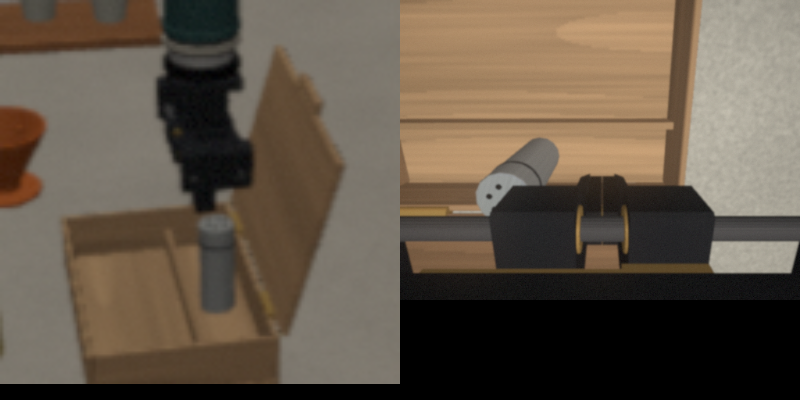

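The side view shows the closed fingers beside the shaker, and the wrist view has the shaker top at about (497,190) in the picture. I'll check the alignment.

```bash
python3 - <<'E'
from h import *
W=viewer.camera_model("wrist")
for u,v in [(497,191),(602,180)]:
    P=on_z(W,(u-400)*1.28,v*1.28,.101 if u<600 else .0896); d=P[:2]-[.5147,.1651]; c,s=np.cos(.0563),np.sin(.0563)
    print(P,"case",c*d[0]+s*d[1],-s*d[0]+c*d[1])
print(np.array(W["world_from_camera"])[:3,3])
E
```

```text
[0.5642 0.1685 0.101 ] case 0.04963469379573872 0.0006047531750704464
[0.5582 0.2329 0.0896] case 0.04722022762955025 0.06522473042355527
[0.4951 0.2292 0.2359]
```

Emit:
send_rows:
  dp:
    - [0,0,-0.15]
    - [0,0,-0.05]
    - [0,0,0]
    - [0.01,-0.15,0]
    - [0.01,-0.15,0]
    - [0.01,-0.1,0]
    - [0.01,-0.1,0]
  yaw: [0,0,0,0,0,0,0]

```text
time_s: 2.72
ee_pos: [0.5679, 0.1934, 0.0821]
eef_rot: [-0.028, 1.0, 0.0, 0.0]
wrist_force: [-0.4, -0.2, 0.4]
width: 0.0004
gripper_force: 0.1
```

Emit:
send_rows:
  dp:
    - [0.005,-0.07,0]
    - [0.005,-0.07,0]
    - [0.005,-0.07,0]
    - [0.005,-0.07,0]
    - [0.005,-0.07,0]
    - [0.005,-0.07,0]
  yaw: [0,0,0,0,0,0]

```text
time_s: 3.22
ee_pos: [0.5698, 0.1628, 0.0816]
eef_rot: [-0.028, 1.0, -0.0, -0.0]
wrist_force: [0.4, -0.7, -0.3]
width: 0.0002
gripper_force: 0.0
```

```bash
python3 - <<'E'
from h import *
b=viewer.grab_frame("side"); w=viewer.grab_frame("wrist")
C=np.zeros((400,800,3),np.uint8); C[:384,:400]=cv2.resize(b[95:215,200:325],(400,384)); C[:300,400:]=cv2.resize(w,(400,300))
cv2.imwrite("pics/push1.png",C); print(monitor.sense()["ee_pos"],monitor.sense()["wrist_force"])
E
```

```text
[0.5698 0.1625 0.0816] [-0.3885  0.4154  0.0722]
```

View pics/push1.png

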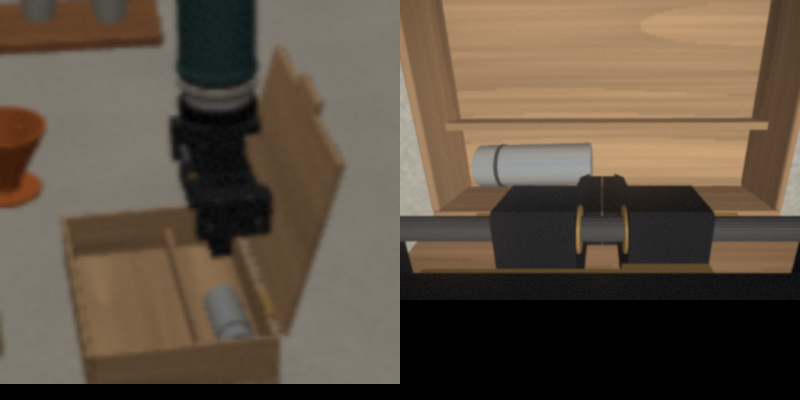

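The side view at about (228,312) and the wrist view at (530,165) both show the shaker lying flat in the rear compartment. Next is the scoop.

Emit:
send_rows:
  dp:
    - [0,0,0.4]
    - [0,0,0.4]
    - [0,0,0.4]
    - [0,0,0.4]
    - [-0.17,-0.42,0]
    - [-0.17,-0.42,0]
    - [-0.17,-0.42,0]
    - [-0.17,-0.42,0]
    - [-0.17,-0.42,0]
    - [-0.17,-0.42,0]
  yaw: [0,0,0,0,-0.077,-0.077,-0.077,-0.077,-0.077,-0.077]
  grip: -1

```text
time_s: 4.15
ee_pos: [0.4925, -0.0267, 0.2019]
eef_rot: [0.331, 0.944, 0.0, 0.0]
wrist_force: [-0.5, 0.4, -0.2]
width: 0.0005
gripper_force: 0.0
```

Emit:
send_rows:
  dp:
    - [-0.17,-0.42,0]
    - [-0.17,-0.42,0]
    - [-0.17,-0.42,0]
    - [-0.17,-0.42,0]
    - [-0.17,-0.42,0]
    - [-0.17,-0.42,0]
    - [0,0,0]
    - [0,0,0]
    - [0,0,0]
    - [0,0,0]
  yaw: [-0.077,-0.077,-0.077,-0.077,-0.077,-0.077,-0.077,-0.077,-0.077,-0.077]
  grip: 0

```text
time_s: 4.98
ee_pos: [0.4166, -0.215, 0.2017]
eef_rot: [0.809, 0.587, 0.0, 0.0]
wrist_force: [0.2, -0.0, -0.0]
width: 0.0444
gripper_force: 0.0
```

Emit:
send_rows:
  dp:
    - [0,0,0]
    - [0,0,0]
    - [0,0,0]
    - [0,0,0]
  yaw: [-0.077,-0.077,0,0]

```text
time_s: 5.32
ee_pos: [0.4168, -0.2146, 0.2017]
eef_rot: [0.872, 0.49, 0.0, -0.0]
wrist_force: [0.3, -0.6, 0.1]
width: 0.044
gripper_force: 0.0
```

```bash
python3 - <<'E'
from h import *
W=viewer.camera_model("wrist"); w=viewer.grab_frame("wrist"); np.save("W.npy",W,allow_pickle=True)
cv2.imwrite("pics/scoopw.png",cv2.resize(w,(768,576))); s=monitor.sense(); print(s["ee_pos"],s["eef_rot"],s["q"])
c=np.array([.4366,-.1825]); e=np.array([.3886,-.2614])
print(proj(W,[*c,.024])*1.5,proj(W,[*e,.0195])*1.5)
E
```

```text
[ 0.4168 -0.2146  0.2018] [0.8716 0.4901 0.     0.    ] [-0.5286 -0.0986  2.08    0.      1.1601  0.0177]
[388.4372 201.6204] [388.4023 326.7721]
```

View pics/scoopw.png

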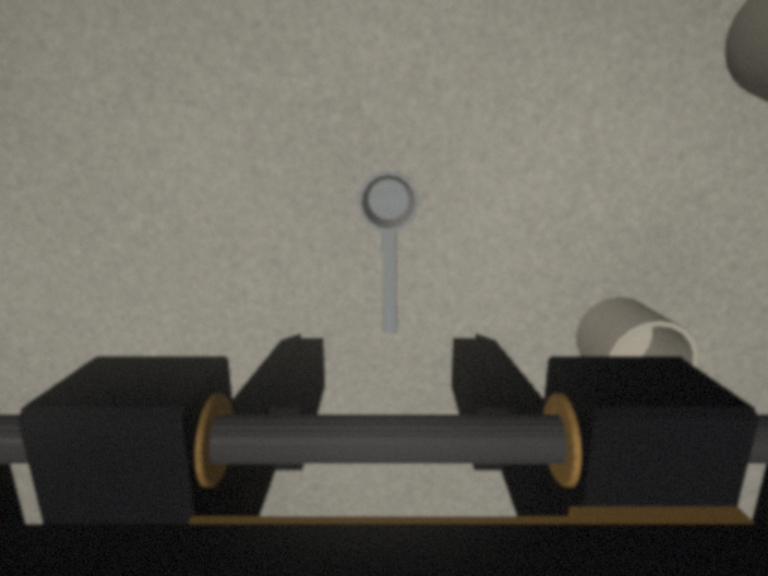

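The wrist view shows the scoop bowl at (388,201) and the handle end at (391,331), lined up with the finger gap, with the cup well clear. This agrees with the earlier measurement, so I'll descend.

Emit:
send_rows:
  dp:
    - [-0.015,-0.02,-0.3]
    - [0,0,-0.3]
    - [0,0,-0.3]
    - [0,0,-0.3]
    - [0,0,-0.3]
    - [0,0,-0.3]
    - [0,0,-0.3]
    - [0,0,0]
    - [0,0,0]
  yaw: [0,0,0,0,0,0,0,0,0]

```text
time_s: 6.12
ee_pos: [0.4145, -0.2155, 0.0432]
eef_rot: [0.872, 0.489, -0.001, -0.002]
wrist_force: [0.8, 0.6, 0.3]
width: 0.0442
gripper_force: 0.0
```

Emit:
send_rows:
  dp:
    - [0,0,-0.12]
    - [0,0,-0.12]
    - [0,0,-0.12]
    - [0,0,0]
    - [0,0,0]
    - [0,0,0]
  yaw: [0,0,0,0,0,0]

```text
time_s: 6.62
ee_pos: [0.4158, -0.2163, 0.0174]
eef_rot: [0.872, 0.489, 0.0, 0.0]
wrist_force: [-0.6, 0.8, 0.5]
width: 0.0441
gripper_force: 0.0
```

Emit:
send_rows:
  dp:
    - [0,0,0]
    - [0,0,0]
    - [0,0,0]
    - [0,0,0]
    - [0,0,0]
    - [0,0,0]
    - [0,0,0]
    - [0,0,0]
  yaw: [0,0,0,0,0,0,0,0]
  grip: -1
  newtons: 20

```text
time_s: 7.28
ee_pos: [0.4157, -0.2163, 0.0173]
eef_rot: [0.873, 0.489, 0.0, 0.0]
wrist_force: [-0.6, 0.1, 1.2]
width: 0.0095
gripper_force: 20.0
```

Emit:
send_rows:
  dp:
    - [0,0,0.1]
    - [0,0,0.2]
    - [0,0,0.35]
    - [0,0,0.4]
    - [0,0,0.4]
    - [0,0,0.35]
    - [0,0.1,0]
    - [0.05,0.25,0]
    - [0.08,0.4,0]
    - [0.08,0.4,0]
  yaw: [0,0,0,0,0,0,0,0.048,0.048,0.048]

```text
time_s: 8.12
ee_pos: [0.4308, -0.1292, 0.1519]
eef_rot: [0.811, 0.585, -0.0, -0.0]
wrist_force: [0.9, -0.4, -1.1]
width: 0.0091
gripper_force: 20.0
```

Emit:
send_rows:
  dp:
    - [0.08,0.4,0]
    - [0.08,0.4,0]
    - [0.08,0.4,0]
    - [0.08,0.4,0]
    - [0.08,0.4,0]
    - [0.08,0.4,0]
    - [0.08,0.4,0]
    - [0.08,0.4,0]
    - [0.08,0.4,0]
    - [0,0,0]
  yaw: [0.048,0.048,0.048,0.048,0.048,0,0,0,0,0]

```text
time_s: 8.95
ee_pos: [0.4856, 0.1444, 0.1518]
eef_rot: [0.687, 0.727, 0.001, -0.001]
wrist_force: [0.4, 0.8, -0.4]
width: 0.0098
gripper_force: 20.0
```

Emit:
send_rows:
  dp:
    - [0,0,0]
    - [0,0,0]
  yaw: [0,0]

```text
time_s: 9.12
ee_pos: [0.4844, 0.1397, 0.1514]
eef_rot: [0.688, 0.726, -0.001, -0.0]
wrist_force: [-0.3, 0.4, -1.2]
width: 0.0096
gripper_force: 20.0
```

Emit:
send_rows:
  dp:
    - [-0.03,0.14,0]
    - [0,0.14,0]
    - [0,0,-0.25]
    - [0,0,-0.3]
    - [0,0,-0.3]
    - [0,0,-0.3]
    - [0,0,-0.2]
    - [0,0,0]
    - [0,0,0]
  yaw: [0,0,0,0,0,0,0,0,0]

```text
time_s: 9.87
ee_pos: [0.4822, 0.1607, 0.0502]
eef_rot: [0.688, 0.725, -0.001, -0.001]
wrist_force: [0.9, -0.8, -0.4]
width: 0.01
gripper_force: 20.0
```

```bash
python3 - <<'E'
from h import *
b=viewer.grab_frame("side"); a=viewer.grab_frame("scene")
C=np.zeros((500,800,3),np.uint8); C[:480,:400]=cv2.resize(b[105:225,210:310],(400,480)); C[:380,400:]=cv2.resize(a[140:235,256:356],(400,380))
cv2.imwrite("pics/place0.png",C); print(monitor.sense()["ee_pos"])
E
```

```text
[0.4841 0.1613 0.0521]
```

View pics/place0.png

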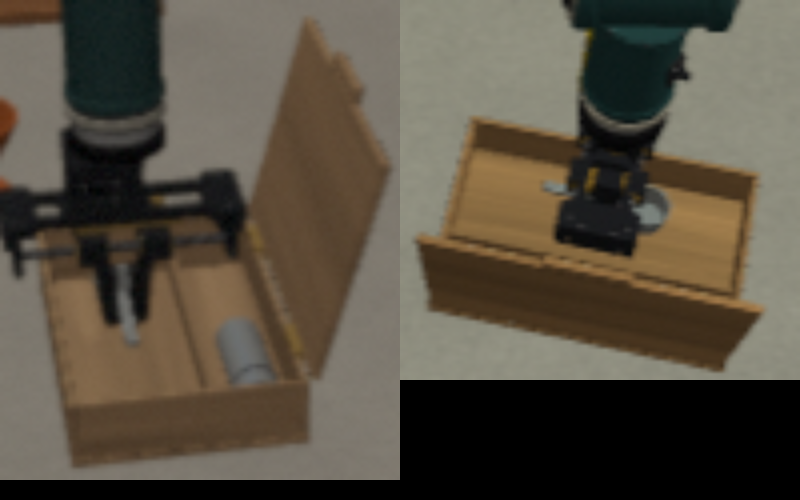

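The scoop hangs level between the fingers, over the front compartment: handle at (128,330) in the side view, bowl at (650,210) in the scene view. I'll lower it slowly.

Emit:
send_rows:
  dp:
    - [0,0,-0.06]
    - [0,0,-0.06]
    - [0,0,-0.06]
    - [0,0,-0.06]
    - [0,0,-0.06]
    - [0,0,-0.04]
    - [0,0,0]
    - [0,0,0]
  yaw: [0,0,0,0,0,0,0,0]

```text
time_s: 10.63
ee_pos: [0.4829, 0.1609, 0.0251]
eef_rot: [0.688, 0.726, -0.0, -0.0]
wrist_force: [0.0, 0.5, -0.3]
width: 0.0093
gripper_force: 20.0
```

Emit:
send_rows:
  dp:
    - [0,0,-0.012]
    - [0,0,-0.012]
    - [0,0,0]
    - [0,0,0]
  yaw: [0,0,0,0]

```text
time_s: 10.97
ee_pos: [0.4832, 0.161, 0.0237]
eef_rot: [0.688, 0.726, 0.0, 0.0]
wrist_force: [0.3, 0.5, -0.2]
width: 0.0095
gripper_force: 20.0
```

Emit:
send_rows:
  dp:
    - [0,0,-0.012]
    - [0,0,-0.012]
    - [0,0,0]
    - [0,0,0]
  yaw: [0,0,0,0]

```text
time_s: 11.3
ee_pos: [0.4837, 0.1608, 0.0227]
eef_rot: [0.688, 0.726, 0.0, 0.0]
wrist_force: [-0.8, -3.0, 5.7]
width: 0.0096
gripper_force: 20.0
```

Contact is felt, so I'll release, opening only part way to stay clear of the walls.

Emit:
send_rows:
  dp:
    - [0,0,0.008]
    - [0,0,0]
    - [0,0,0]
    - [0,0,0]
    - [0,0,0]
    - [0,0,0]
  yaw: [0,0,0,0,0,0]
  grip: -0.4

```text
time_s: 11.8
ee_pos: [0.483, 0.161, 0.0223]
eef_rot: [0.688, 0.726, -0.0, -0.0]
wrist_force: [0.7, -0.3, 0.1]
width: 0.0264
gripper_force: 0.0
```

Emit:
send_rows:
  dp:
    - [0,0,0.1]
    - [0,0,0.2]
    - [0,0,0.4]
    - [0,0,0.4]
    - [0,0,0.4]
    - [0,0,0.4]
    - [0,0,0.4]
    - [0,0,0.4]
    - [0,0,0]
  yaw: [0,0,0,0,0,0,0,0,0]

```text
time_s: 12.55
ee_pos: [0.487, 0.1621, 0.2329]
eef_rot: [0.688, 0.726, 0.005, 0.003]
wrist_force: [1.4, 0.2, 0.8]
width: 0.0263
gripper_force: 0.0
```

```bash
python3 - <<'E'
from h import *
b=viewer.grab_frame("side"); a=viewer.grab_frame("wrist")
C=np.zeros((500,800,3),np.uint8); C[:480,:400]=cv2.resize(b[105:225,210:310],(400,480)); C[:300,400:]=cv2.resize(a,(400,300))
cv2.imwrite("pics/place1.png",C); print(monitor.sense()["ee_pos"])
E
```

```text
[0.4842 0.1613 0.2272]
```

View pics/place1.png

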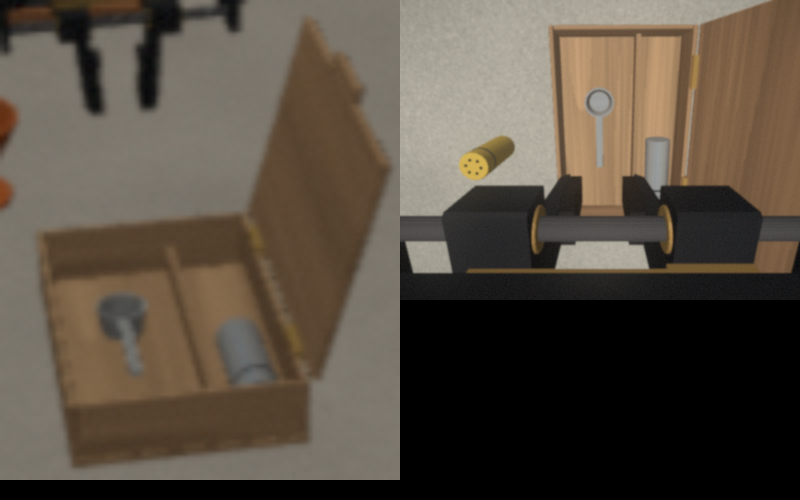

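The scoop stands upright on its bowl in the front compartment (side view (121,320), wrist view (599,102)) and the shaker lies flat in the rear. Both are below the rim, so I'll go over to behind the lid.

Emit:
send_rows:
  dp:
    - [0,0,0.35]
    - [0,0,0.35]
    - [0,0,0.35]
    - [0,0,0]
    - [0,0,0]
    - [0,0,0]
    - [0,0,0]
    - [0,0,0]
    - [0,0,0]
    - [0,0,0]
  yaw: [0.077,0.077,0.077,0.077,0.077,0.077,0.077,0.077,0.077,0.077]
  grip: -1

```text
time_s: 13.48
ee_pos: [0.482, 0.1607, 0.3013]
eef_rot: [0.15, 0.989, -0.001, -0.002]
wrist_force: [0.2, 0.5, -1.1]
width: 0.0005
gripper_force: 0.0
```

Emit:
send_rows:
  dp:
    - [0.4,0.03,0]
    - [0.4,0.03,0]
    - [0.4,0.03,0]
    - [0.4,0.03,0]
    - [0.4,0.03,0]
    - [0.4,0.03,0]
    - [0.4,0.02,0]
    - [0.1,0,0]
    - [0,0,0]
    - [0,0,0]
  yaw: [0.077,0.077,0.077,0,0,0,0,0,0,0]

```text
time_s: 14.32
ee_pos: [0.6995, 0.1758, 0.3013]
eef_rot: [-0.027, 1.0, -0.0, -0.002]
wrist_force: [-0.5, 0.9, 0.3]
width: 0.0005
gripper_force: 0.0
```

Emit:
send_rows:
  dp:
    - [0,0,-0.3]
    - [0,0,-0.3]
    - [0,0,-0.3]
    - [0,0,-0.25]
    - [0,0,0]
    - [0,0,0]
  yaw: [0,0,0,0,0,0]

```text
time_s: 14.82
ee_pos: [0.6983, 0.1759, 0.2163]
eef_rot: [-0.028, 1.0, -0.0, -0.002]
wrist_force: [0.2, 0.1, -0.4]
width: 0.0005
gripper_force: 0.0
```

Emit:
send_rows:
  dp:
    - [-0.1,-0.005,0]
    - [-0.1,-0.005,0]
    - [-0.1,-0.005,0]
    - [-0.1,-0.005,0]
    - [-0.1,-0.005,0]
  yaw: [0,0,0,0,0]

```text
time_s: 15.23
ee_pos: [0.6633, 0.1743, 0.2193]
eef_rot: [-0.027, 1.0, 0.0, 0.002]
wrist_force: [1.7, -1.1, 1.9]
width: 0.0007
gripper_force: 0.9
```

Emit:
send_rows:
  dp:
    - [-0.1,-0.005,0]
    - [-0.1,-0.005,0]
    - [-0.1,-0.005,0]
    - [-0.1,-0.005,0]
    - [-0.1,-0.005,0]
  yaw: [0,0,0,0,0]

```text
time_s: 15.65
ee_pos: [0.6248, 0.1722, 0.2174]
eef_rot: [-0.027, 1.0, -0.0, -0.0]
wrist_force: [1.3, -0.2, 0.6]
width: 0.0004
gripper_force: 0.7
```

Emit:
send_rows:
  dp:
    - [-0.11,-0.006,-0.018]
    - [-0.11,-0.006,-0.018]
    - [-0.11,-0.006,-0.018]
    - [-0.11,-0.006,-0.018]
    - [-0.11,-0.006,-0.018]
    - [-0.1,-0.006,-0.035]
    - [-0.1,-0.006,-0.035]
    - [-0.1,-0.006,-0.035]
    - [-0.1,-0.006,-0.035]
    - [-0.1,-0.006,-0.035]
  yaw: [0,0,0,0,0,0,0,0,0,0]

```text
time_s: 16.48
ee_pos: [0.546, 0.1677, 0.197]
eef_rot: [-0.027, 1.0, -0.0, -0.0]
wrist_force: [2.1, 0.4, -0.3]
width: 0.0004
gripper_force: 0.6
```

Emit:
send_rows:
  dp:
    - [-0.086,-0.005,-0.06]
    - [-0.086,-0.005,-0.06]
    - [-0.086,-0.005,-0.06]
    - [-0.086,-0.005,-0.06]
    - [-0.086,-0.005,-0.06]
    - [0,0,0]
  yaw: [0,0,0,0,0,0]

```text
time_s: 16.98
ee_pos: [0.5124, 0.1656, 0.1734]
eef_rot: [-0.028, 1.0, -0.0, -0.002]
wrist_force: [0.5, -0.4, -0.2]
width: 0.0006
gripper_force: 0.0
```

Emit:
send_rows:
  dp:
    - [-0.057,-0.003,-0.067]
    - [-0.057,-0.003,-0.067]
    - [-0.057,-0.003,-0.067]
    - [-0.057,-0.003,-0.067]
    - [-0.057,-0.003,-0.067]
    - [-0.057,-0.003,-0.067]
  yaw: [0,0,0,0,0,0]

```text
time_s: 17.48
ee_pos: [0.4887, 0.1645, 0.1443]
eef_rot: [-0.027, 1.0, -0.0, 0.0]
wrist_force: [0.9, 0.1, 0.7]
width: 0.0007
gripper_force: 0.4
```

Emit:
send_rows:
  dp:
    - [-0.028,-0.002,-0.06]
    - [-0.028,-0.002,-0.06]
    - [-0.028,-0.002,-0.06]
    - [-0.028,-0.002,-0.06]
    - [-0.028,-0.002,-0.06]
    - [-0.028,-0.002,-0.06]
    - [-0.028,-0.002,-0.06]
    - [-0.028,-0.002,-0.06]
  yaw: [0,0,0,0,0,0,0,0]

```text
time_s: 18.15
ee_pos: [0.4723, 0.1633, 0.1086]
eef_rot: [-0.027, 1.0, 0.0, 0.0]
wrist_force: [0.6, 0.1, 0.6]
width: 0.0005
gripper_force: 0.3
```

Emit:
send_rows:
  dp:
    - [-0.008,0,-0.035]
    - [-0.008,0,-0.035]
    - [-0.008,0,-0.035]
    - [-0.008,0,-0.035]
    - [-0.008,0,-0.035]
    - [-0.008,0,-0.035]
    - [-0.008,0,-0.035]
    - [-0.008,0,-0.035]
    - [-0.008,0,-0.035]
    - [-0.008,0,-0.035]
  yaw: [0,0,0,0,0,0,0,0,0,0]

```text
time_s: 18.98
ee_pos: [0.4664, 0.1634, 0.0825]
eef_rot: [-0.027, 1.0, 0.0, 0.0]
wrist_force: [-0.0, 0.1, 1.6]
width: 0.0006
gripper_force: 0.3
```

Emit:
send_rows:
  dp:
    - [0,0,-0.015]
    - [0,0,-0.015]
    - [0,0,-0.015]
    - [0,0,-0.015]
    - [0,0,-0.015]
    - [0,0,-0.015]
    - [0,0,0]
    - [0,0,0]
  yaw: [0,0,0,0,0,0,0,0]

```text
time_s: 19.65
ee_pos: [0.4662, 0.1633, 0.0758]
eef_rot: [-0.027, 1.0, -0.0, -0.0]
wrist_force: [-0.3, -0.5, -0.1]
width: 0.0006
gripper_force: 0.0
```

Emit:
send_rows:
  dp:
    - [0,0,-0.01]
    - [0,0,-0.01]
    - [0,0,-0.01]
    - [0,0,-0.01]
    - [0,0,-0.01]
    - [0,0,0]
    - [0,0,0]
  yaw: [0,0,0,0,0,0,0]

```text
time_s: 20.23
ee_pos: [0.4662, 0.1633, 0.0721]
eef_rot: [-0.027, 1.0, -0.0, -0.0]
wrist_force: [-0.3, 0.2, -0.1]
width: 0.0006
gripper_force: 0.0
```

Emit:
send_rows:
  dp:
    - [0,0,-0.01]
    - [0,0,-0.01]
    - [0,0,-0.01]
    - [0,0,0]
    - [0,0,0]
  yaw: [0,0,0,0,0]

```text
time_s: 20.65
ee_pos: [0.4664, 0.1634, 0.0717]
eef_rot: [-0.027, 1.0, -0.0, -0.0]
wrist_force: [-5.0, -2.1, 14.0]
width: 0.0001
gripper_force: 7.0
```

Firm contact at the expected shut height (TCP 0.0717 against 0.0715), pressing at 14 N. I'll retreat straight up and check.

Emit:
send_rows:
  dp:
    - [0,0,0.05]
    - [0,0,0.2]
    - [0,0,0.4]
    - [0,0,0.4]
    - [0,0,0.4]
    - [0,0,0.4]
    - [0,0,0.4]
    - [0,0,0.2]
    - [0,0,0]
  yaw: [0,0,0,0,0,0,0,0,0]

```text
time_s: 21.4
ee_pos: [0.4688, 0.1641, 0.2585]
eef_rot: [-0.027, 1.0, 0.001, 0.004]
wrist_force: [-0.5, 0.3, 0.2]
width: 0.0006
gripper_force: 0.0
```

```bash
python3 - <<'E'
from h import *
b=viewer.grab_frame("side"); a=viewer.grab_frame("scene")
C=np.zeros((500,800,3),np.uint8); C[:480,:400]=cv2.resize(b[105:225,210:310],(400,480)); C[:300,400:]=cv2.resize(a,(400,300))
cv2.imwrite("pics/final.png",C); s=monitor.sense(); print(s["ee_pos"],s["time_s"])
E
```

```text
[0.4663 0.1633 0.2537] 21.5
```

View pics/final.png

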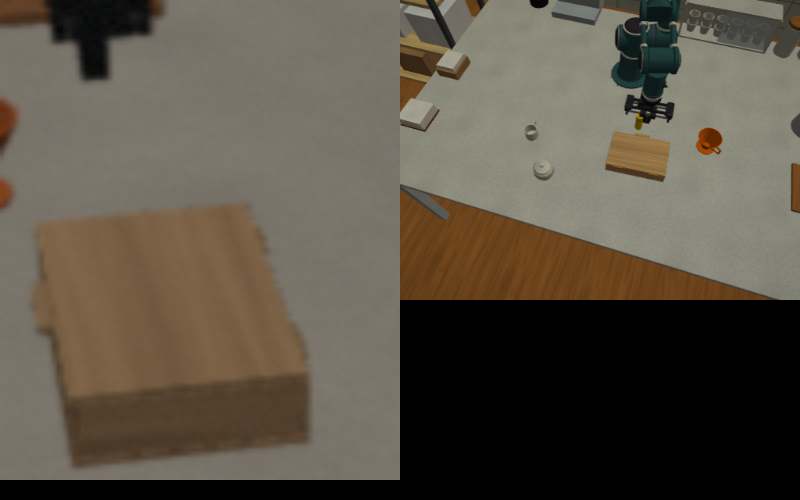

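The side view shows the lid flat and shut on the case, with its tab at (42,305). In the scene view the cup, pot, dripper and yellow look-alike haven't moved.

```bash
python3 -c "
from bench import ctrl; print(ctrl.close_job())"
```

```text
the job is handed in; nothing more can be done
None
```

The job is handed in at about 21.5 s: the steel shaker lies flat in the rear compartment, the scoop sits open side up in the front one, the lid was swung shut slowly (final press about 14 N), and the cup, dripper and sugar pot were not touched.

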